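Tap a bearing cup square into its carrier

ROBOT

A 6-joint arm with a two-finger parallel gripper is mounted at the origin on a cart in front of the work surface, level with it; the furniture and walls round the work are solid. World frame = base frame: x ahead of the robot, y to its left, z up, the work surface at z = 0. Lengths are in mm, angles in rad, forces in N, time in s.
With the tool pointing down it reaches from about 275 to 825 mm from the base axis. Payload 4.9 kg.
Tool frame: the origin (TCP) lies at the very end of the fingers, on their centre line; the grasp point (between the pads) lies 19 mm behind it; z points along the fingers, y is the line along which they close (so a half turn about z gives the same grasp; the last joint's range is limited). The gripper opens to 85 mm and grips with 20 to 120 N. Pads are 22 mm wide; open, the fingers measure 114 mm over their backs; the gripper's body (76 mm by 85 mm) begins 54 mm behind the grasp point. The pads swing forward as they close: fully open they stand 13 mm farther back than shut.
Start: joints at [1.197, 0.326, -0.193, 1.052, 0, 1.437], TCP at [130.623, 534.281, 231.281] pointing down, gripper open.
Joint ranges: [-2.65, 2.65], [-0.97, 1.79], [-1.3, 1.35], [-1.93, 2.1], [-1.47, 1.37], [-3.14, 3.14]. Speed limits (rad/s): [2.57, 2.57, 3.14, 3.14, 3.14, 3.14].

INTERFACE

Orientations are given as [roll, pitch, yaw] about the fixed x, y, z axes, in that order (R = Rz(yaw) Ry(pitch) Rx(roll)).
In Python, from bench import bot, solve_ik, imaging gives the robot as it stands. Calls block until the motion is done:
- bot.move_ptp(position, orientation): joint-space move of the TCP to a pose.
- bot.movel(position, rot=None, max_speed=150, threshold=None): straight line of the TCP; rot=None keeps the orientation; max_speed is the mean speed in mm/s. With threshold (N) it stops when the force on the tool has changed by that much, and returns True; else False.
- bot.move_j(angles): joint-space move.
- bot.grip(opening, effort=None): opening from 0.0 (shut) to 1.0 (fully open); effort is the grip in N (None keeps the last); returns when the fingers have stopped.
- bot.dwell(seconds).
- solve_ik(position, orientation): joint angles nearest the present ones, or None.
- bot.get_state(): the state.
- imaging.capture(name): name is "scene" or "top"; returns the picture (420x560x3 uint8, blue, green, red); there is no depth.
- imaging.camera_model(name): a dict with "K" (3x3 intrinsics, pixels), "k1" (the pictures are not rectified: a ray, as slopes to the right and down, at radius r is drawn at 1 + k1 r^2 times it, then the intrinsics apply), "position" and "rotation" of the camera in the world. Camera axes: x right, y up, looking along -z (the intrinsics and any distortion apply to the point x, -y, -z); pixel columns grow to the right and rows downward; lengths in mm; the calibration is good to about 2 mm. A picture is of the moment at which its call begins. camera_model takes no time and is no camera call.
A pose or a line that the arm cannot do raises bot.IKError and nothing moves.
- bot.sign_off(): hands the job in; it is judged then, once.
The state is a dict: "t": time; "qpos": joint angles; "joint_velocities": joint speeds; "effort": joint torques, N m; "tcp_pos": TCP position; "orientation": TCP orientation; "contact_force": force on the tool from outside, world axes, zero at the start; "wrist_torque": the same for the moment, N m; "opening": opening from 0.0 (shut) to 1.0 (fully open); "gripper_force": force on a finger pad.
Only numpy, scipy, OpenCV 4.12 (cv2) and the standard library are available. Lean on these libraries where they do the work, as an engineer would, in place of code of your own. Each camera call takes 0.05 s, during which the arm holds its last target. There are 200 camera calls.

TASK

The steel bearing cup stands a little crooked in the mouth of the blue carrier's bore. Take the wood-handled drift with the white tip out of its stand and, with the drift's tip only, work the cup down with light presses alternately around its rim, never letting it cock over and never pressing harder than 25 N, until its flange sits flush on the carrier all round. Then put the drift back upright in its stand and leave the other things on the bench where they are.

Things in the scene. Friction and masses are not known exactly. Their poses are not given: they have to be found in the camera images.
- carrier: Blue square bearing carrier block, 96 x 96 x 44 mm, fixed to the bench, turned only about the vertical. Origin at the middle of its underside, z up. A 63 mm vertical bore runs through its middle. Eight small sprung brass shoes in the bore wall, 5 mm below the top, grip the cup all round: it stays where it is let go.
- bore_mouth (a point): Middle of the bore's mouth, on the carrier's top face (44 mm above its underside); axes as the carrier's. The cup is home when its origin is here and its flange lies flush on the top face; then it feels solid.
- cup: Steel bearing cup, an open ring: skirt 60 mm outside diameter, 18 mm long; flange above it 72 mm outside diameter, 5 mm thick; 50 mm hole through both; 60 g. Origin: middle of the flange's underside; z: the cup's axis, up out of the bore. It starts about 10 mm too high, tilted about 2 degrees to any side; z leans toward the low side. Do not let it cock more than 5 degrees: it would jam.
- cup_top (a point): Middle of the flange's flat upper ring, 5 mm above the cup's origin. Press on the ring about 30 mm from this axis (it spans 25 to 36 mm). A slow press on one side moves that side down as far as the tip goes, while the opposite side nearly stays; it takes about 3 to 10 N (friction varies).
- drift: Drift with a wooden handle, about 0.15 kg, standing tip down in its stand. Origin: middle of the underside of its collar; z up along the drift. Round brass collar 34 mm diameter from 0 to 6 mm; square handle 22 x 22 mm from 6 to 52 mm, sides along x and y; small button on top to 55 mm. Below the collar a white nylon shank, 12 mm diameter with a flat tip, 40 to 48 mm long: it differs each time.
- drift_grip (a point): Where to grip the drift from above, on the flats of its handle: on its axis, 29 mm above the collar's underside. With the fingertips close above the collar, the collar bears on them when pressing. On the way, fold the arm in to pass the big black magnifier lamp head (0.35 m across, centre near x 0.34, y 0.32, z 0.72 m); a thin lamp bar crosses 0.55 m above the bench at x 0.64 m.
- stand: Dark wooden block, 60 x 60 x 55 mm, fixed to the bench, upright. Origin: middle of its underside; z up. A vertical hole in the middle of its top, 18 mm square and 52 mm deep, holds the drift's shank at any turn; the drift's collar rests on the top face, so that the drift's origin is 55 mm above the stand's.
- red_case: A small red plastic case, a loose bystander; leave it where it is. Origin at the middle of its underside.
- loupe: A black double loupe, a loose bystander; leave it where it is. Origin at the middle of its underside.
- solder_coil: A coil of silver wire, a loose bystander; leave it where it is. Origin at the middle of its underside.
- thimble_die: A grey tapered steel die, a loose bystander; leave it where it is. Origin at the middle of its underside.
- tin_round: A round grey tin, a loose bystander; leave it where it is. Origin at the middle of its underside.
Not all that is in view belongs to the job. There is more than one size of the stand; the one meant has the size given above.

How it is judged (in metres and radians):
On the way, in this order (a step that is already met when the one before it is completed fails the run):
1. the drift is lifted clear of its stand (z of drift in the frame of stand above 0.106 m), for 0.1 s.
2. the cup is home: its flange flush on the carrier and square (z of cup in the frame of bore_mouth below 0.0015 m and angle between the z axis of cup and the z axis of carrier, either way round below 0.035 rad), for 0.1 s.
At the end, for the whole second after the job is handed in: The cup is home: origin within 1.5 mm of the bore mouth's height and its axis within 0.035 rad (2 degrees) of the carrier's; the drift stands upright in its stand (within 6 mm of the middle, its collar less than 6 mm above the stand's top, tilt under 0.06 rad); both at rest (all of step 2 and horizontal distance between drift and stand below 0.006 m and z of drift in the frame of stand below 0.061 m and angle between drift's own z axis and vertical below 0.06 rad and linear speed of cup below 0.01 m/s and linear speed of drift below 0.02 m/s); the robot touches nothing.
It fails at once if the cup is cocked by more than 0.09 rad (5 degrees) in the bore (angle between the z axis of cup and the z axis of carrier, either way round above 0.09 rad).
It fails at once if the drift bears on the cup with more than 25 N (contact force between drift and cup above 25 N).
It fails at once if the gripper or arm touches the cup (more than 1 N) (contact force between any of the fingers, the arm and cup above 1 N).
It fails at once if one of the bystanders (red case, loupe, wire coil, die, tin) is moved by more than 20 mm (distance of any of red_case, loupe, solder_coil, thimble_die, tin_round from where it was at the start of the episode above 0.02 m).
It also fails if it takes over 72 s, if anything falls off the work surface, if the arm or the gripper's body presses on something with over 40 N, if the wrist force passes 120 N, or if a joint passes its speed limit or range.

## Working session

There is one attempt and no reset: what is moved stays moved. The work goes in short steps, each a Python script; the robot and the scene stay as the last script left them, time stands still between calls to the robot, and variables do not carry over. Pictures are saved under pics/ and viewed, at most 10 in all, crops included, and the job is handed in when it is done.

```bash
mkdir -p pics; ls; python3 - <<'E'
from bench import bot, solve_ik, imaging
import cv2
for n in("scene","top"):
    cv2.imwrite(f"pics/{n}0.png",imaging.capture(n)); m=imaging.camera_model(n); print(n,m)
s=bot.get_state();print(s)
E
```

```text
pics
scene {'K': array([[416.28818241,   0.        , 280.13201882],
       [  0.        , 416.28818241, 209.19663843],
       [  0.        ,   0.        ,   1.        ]]), 'k1': 0.021603305826534958, 'position': array([  55.86897181, -502.55121631, 1000.12984866]), 'rotation': array([ 6.84516793e-01, -3.78184152e-04, -8.69813266e-01])}
top {'K': array([[407.91940164,   0.        , 279.66700419],
       [  0.        , 407.91940164, 208.60634899],
       [  0.        ,   0.        ,   1.        ]]), 'k1': -0.0024356547455128886, 'position': array([ 3.91837340e+02, -1.14660465e+00,  1.23388013e+03]), 'rotation': array([ 0.2102906 , -0.00367938, -1.56586319])}
{'t': 0.1, 'qpos': array([ 1.19678381e+00,  3.26890726e-01, -1.93497015e-01,  1.05199721e+00,
        1.53525357e-05,  1.43660189e+00]), 'joint_velocities': array([ 8.41832358e-04, -5.76640137e-05,  2.97642130e-03, -4.45061146e-04,
       -2.30448736e-04, -1.86582289e-03]), 'effort': array([ 2.05673418e-04, -4.44239509e+01,  2.63037300e+01,  7.85487966e-03,
       -1.01073958e-04, -1.68282508e-06]), 'tcp_pos': array([130.42599152, 533.76842104, 230.56373833]), 'orientation': array([-3.14002037e+00, -2.27759528e-04,  2.90177439e+00]), 'contact_force': array([-0.19802944, -0.04848466,  0.52841682]), 'wrist_torque': array([-0.02139834,  0.05352255, -0.02745722]), 'gripper_force': 0.0, 'opening': 0.9978663540304336}
```

View pics/scene0.png

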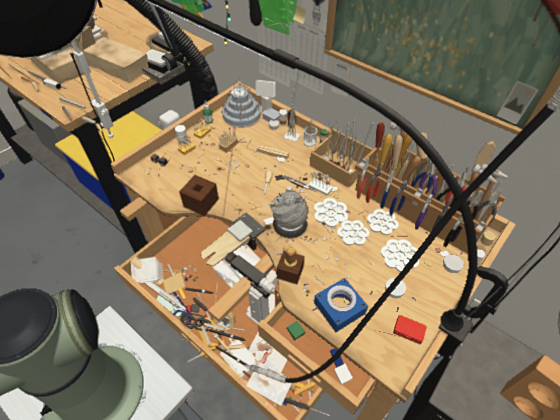

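View pics/top0.png

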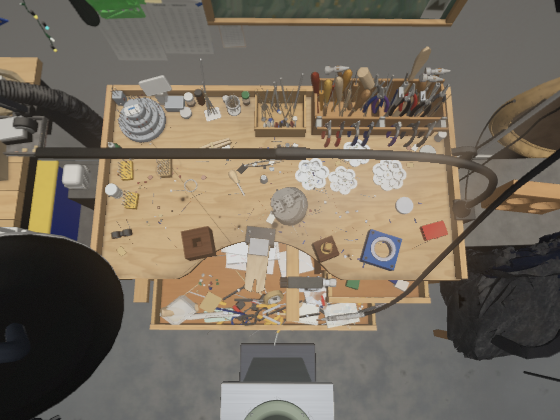

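Candidates for the stand are the dark block at top (198,243) / scene (199,193), which looks larger and has an empty hole, and the smaller dark block at top (325,248) / scene (290,264), with the drift in it. The carrier is at top (381,250) / scene (341,303). I'll confirm with an enlarged crop.

```bash
cat > h.py <<'E'
import numpy as np, cv2
from scipy.spatial.transform import Rotation as R
from bench import bot, solve_ik, imaging
M={n:imaging.camera_model(n) for n in("scene","top")}
def ray(n,u,v):
    m=M[n];K=m["K"];d=np.array([(u-K[0,2])/K[0,0],(v-K[1,2])/K[1,1]]);s=d.copy()
    for _ in range(8): s=d/(1+m["k1"]*(s@s))
    w=R.from_euler("xyz",m["rotation"]).as_matrix()@np.array([s[0],-s[1],-1]);return m["position"],w/np.linalg.norm(w)
def plane(n,u,v,z):
    p,d=ray(n,u,v);return p+d*(z-p[2])/d[2]
def tri(a,b):   # pixel in scene, pixel in top -> point, gap
    p,d=ray("scene",*a);q,e=ray("top",*b)
    t=np.linalg.lstsq(np.c_[d,-e],q-p,rcond=None)[0];A=p+d*t[0];B=q+e*t[1];return (A+B)/2,np.linalg.norm(A-B)
def proj(n,P):
    m=M[n];c=R.from_euler("xyz",m["rotation"]).as_matrix().T@(np.asarray(P,float)-m["position"])
    s=np.array([c[0],-c[1]])/-c[2];s=s*(1+m["k1"]*(s@s));return m["K"][0,0]*s+m["K"][:2,2]
E
python3 - <<'E'
import cv2,numpy as np
s=cv2.imread("pics/scene0.png");t=cv2.imread("pics/top0.png")
f=lambda im,x,y,w,h,k:cv2.resize(im[y:y+h,x:x+w],None,fx=k,fy=k,interpolation=cv2.INTER_CUBIC)
a=f(s,270,240,100,90,4); b=f(s,170,165,60,60,4)
c=f(t,305,225,100,50,4); d=f(t,170,215,60,60,4)
o=np.zeros((600,800,3),np.uint8); o[:360,:400]=a;o[:240,400:640]=b;o[360:560,:400]=c;o[300:540,400:640]=d
cv2.imwrite("pics/crop1.png",o)
E
```

```text
(no output)
```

View pics/crop1.png

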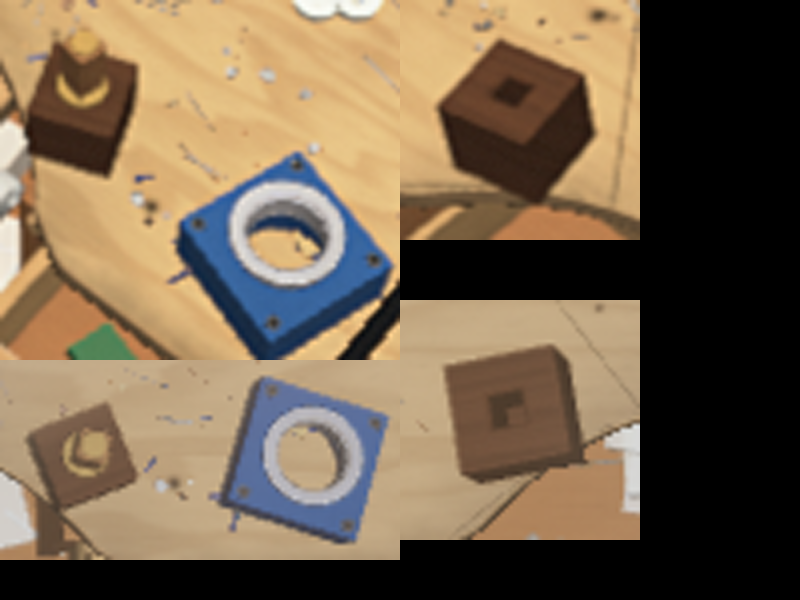

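Crop: the small block (about 61 mm across the top, holding the drift with its brass collar) matches the 60 mm stand. The other block is about 80 mm with an empty hole, so it is the decoy. The grey ring with the hole in the blue block is the cup. Next I'll measure.

```bash
cat > meas.py <<'E'
from h import *
def ell(n,im,box):
    x,y,w,h=box;c=im[y:y+h,x:x+w];k=6
    c=cv2.resize(c,None,fx=k,fy=k,interpolation=cv2.INTER_CUBIC);hs=cv2.cvtColor(c,cv2.COLOR_BGR2HSV)
    m=((hs[...,1]<70)&(hs[...,2]>110)).astype(np.uint8)*255
    cs,_=cv2.findContours(m,cv2.RETR_EXTERNAL,cv2.CHAIN_APPROX_NONE);cc=max(cs,key=cv2.contourArea)
    hull=cv2.convexHull(cc);e=cv2.fitEllipse(cc);return (np.array(e[0])+.5)/k-.5+[x,y],np.array(e[1])/k,e[2]
def blue(n,im,box):
    x,y,w,h=box;k=6;c=cv2.resize(im[y:y+h,x:x+w],None,fx=k,fy=k,interpolation=cv2.INTER_CUBIC);hs=cv2.cvtColor(c,cv2.COLOR_BGR2HSV)
    return hs,k
if __name__=="__main__":
    I={n:cv2.imread(f"pics/{n}0.png") for n in M}
    eb={"scene":(318,275,48,44),"top":(366,233,32,34)}
    E={n:ell(n,I[n],eb[n]) for n in M};print(E);print("cup",tri(E["scene"][0],E["top"][0]))
    for n in M: print(n,plane(n,*E[n][0],59))
    k=8
    B={"scene":(272,243,36,44),"top":(308,232,34,34)}
    o=np.zeros((600,800,3),np.uint8);P={}
    for j,n in enumerate(M):
        x,y,w,h=B[n];c=cv2.resize(I[n][y:y+h,x:x+w],None,fx=k,fy=k,interpolation=cv2.INTER_CUBIC)
        hs=cv2.cvtColor(c,cv2.COLOR_BGR2HSV);m=((hs[...,2]<130)).astype(np.uint8)*255
        t=((hs[...,2]>150)&(hs[...,1]>60)).astype(np.uint8)*255
        o[:h*k,j*400:j*400+w*k]=c
        for i in range(0,w,5): cv2.putText(o,str(x+i),(j*400+i*k,h*k+12),0,.35,(255,255,255),1);cv2.line(o,(j*400+i*k,h*k-6),(j*400+i*k,h*k),(0,255,255),1)
        for i in range(0,h,5): cv2.putText(o,str(y+i),(j*400+w*k+2,i*k+5),0,.35,(255,255,255),1)
        nl,l,st,ce=cv2.connectedComponentsWithStats(t)
        for q in range(1,nl):
            if 300<st[q][4]<9000: print(n,"light",(ce[q]+.5)/k-.5+[x,y],st[q][4]/64)
    cv2.imwrite("pics/crop2.png",o)
E
python3 meas.py
```

```text
{'scene': (array([341.20800781, 297.93594106]), array([26.25023905, 29.67869059]), 110.03922271728516), 'top': (array([382.78296153, 248.50125249]), array([24.70733388, 25.88594055]), 127.47669219970703)}
cup (array([ 527.60313653, -304.8632132 ,   50.66793635]), np.float64(0.3253560656609037))
scene [ 523.60371114 -306.68920768   59.        ]
top [ 526.52160124 -302.61482794   59.        ]
scene light [289.99835073 263.08800217] 39.671875
scene light [273.39811321 269.63608491] 8.28125
top light [328.22606862 246.04211022] 47.703125
top light [323.29763561 249.78842142] 22.46875
top light [312.04975672 260.71877896] 16.859375
```

View pics/crop2.png

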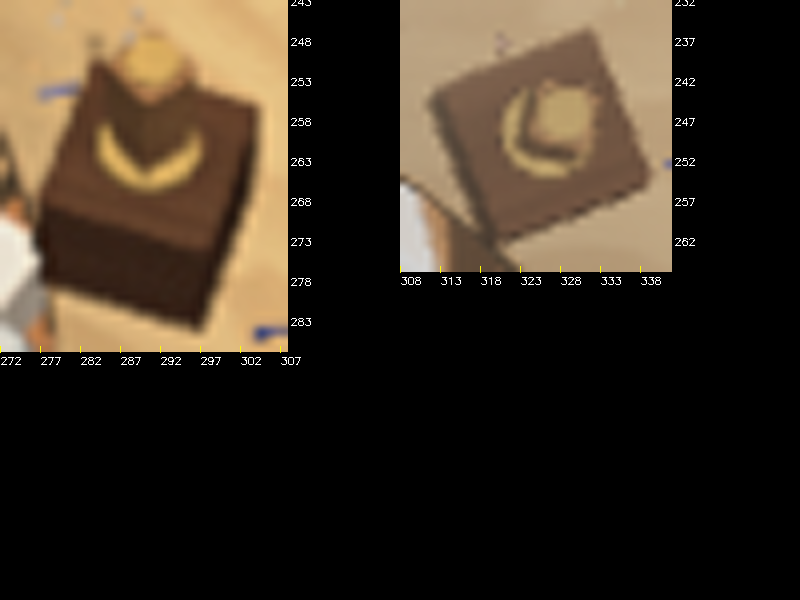

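```bash
python3 - <<'E'
from h import *
print("stand top",tri((290.7,261.8),(325.7,248.8)),plane("top",325.7,248.8,55),plane("scene",290.7,261.8,55))
b=tri((290.6,250.1),(328.6,245.3));print("button",b,plane("top",328.6,245.3,110),plane("scene",290.6,250.1,110))
# stand edge lengths at z=55 from top view corners
C=[plane("top",308+(x-400)/8-.4,232+y/8-.4,55)[:2] for x,y in((440,98),(590,30),(650,182),(500,242))]
print(np.round(C),[np.linalg.norm(C[i]-C[i-1]).round() for i in range(4)])
C=[plane("scene",272+x/8-.4,243+y/8-.4,55)[:2] for x,y in((98,62),(257,105),(213,250),(45,200))]
print(np.round(C),[np.linalg.norm(C[i]-C[i-1]).round() for i in range(4)])
s=bot.get_state();
for az in(68,40,10,-15,-30):
  for r in (290,350):
    p=[r*np.cos(np.radians(az)),r*np.sin(np.radians(az)),280]
    print(az,r,np.round(solve_ik(p,[np.pi,0,np.radians(az+97.6)]),2))
for y in (-188,-98,-8,82,172):
    q=[solve_ik(p,[np.pi,0,np.radians(y)]) for p in([515,-132,200],[515,-132,66],[525,-304,115],[515,-132,300])]
    print(y,[None if a is None else np.round(a,2) for a in q])
E
```

```text
stand top (array([ 527.29758757, -139.88634408,   49.16288951]), np.float64(3.491116690435006)) [ 525.24255972 -138.12138161   55.        ] [ 525.89552418 -143.05588521   55.        ]
button (array([ 528.74113598, -140.06835459,  105.04275638]), np.float64(1.542263907351389)) [ 528.7561367  -139.93486951  110.        ] [ 525.45405111 -141.66853762  110.        ]
[[ 539. -100.]
 [ 565. -155.]
 [ 509. -176.]
 [ 488. -121.]] [np.float64(56.0), np.float64(60.0), np.float64(59.0), np.float64(59.0)]
[[ 542. -106.]
 [ 563. -158.]
 [ 510. -181.]
 [ 489. -127.]] [np.float64(57.0), np.float64(56.0), np.float64(58.0), np.float64(58.0)]
68 290 [ 0.93 -0.22 -0.65  1.14  0.    1.18]
68 350 [ 0.97 -0.09 -0.55  1.11  0.    1.23]
40 290 [ 0.44 -0.22 -0.65  1.14  0.    1.18]
40 350 [ 0.49 -0.09 -0.55  1.11  0.    1.23]
10 290 [-0.08 -0.22 -0.65  1.14  0.    1.18]
10 350 [-0.04 -0.09 -0.55  1.11  0.    1.23]
-15 290 [-0.52 -0.22 -0.65  1.14  0.    1.18]
-15 350 [-0.47 -0.09 -0.55  1.11  0.    1.23]
-30 290 [-0.78 -0.22 -0.65  1.14  0.    1.18]
-30 350 [-0.74 -0.09 -0.55  1.11  0.    1.23]
-188 [array([
[... 330 characters left out ...]
,  0.85,  0.  , -2.08]), array([-0.39,  0.26, -0.11,  1.2 ,  0.  , -1.82])]
-8 [array([-0.39,  0.32, -0.29,  0.96,  0.  ,  2.89]), array([-0.39,  0.46, -0.46,  0.65,  0.  ,  2.89]), array([-0.65,  0.52, -0.2 ,  0.85,  0.  ,  2.63]), array([-0.39,  0.26, -0.11,  1.2 ,  0.  ,  2.89])]
82 [array([-0.39,  0.32, -0.29,  0.96,  0.  ,  1.32]), array([-0.39,  0.46, -0.46,  0.65,  0.  ,  1.32]), array([-0.65,  0.52, -0.2 ,  0.85,  0.  ,  1.06]), array([-0.39,  0.26, -0.11,  1.2 ,  0.  ,  1.32])]
172 [array([-0.39,  0.32, -0.29,  0.96,  0.  , -0.25]), array([-0.39,  0.46, -0.46,  0.65,  0.  , -0.25]), array([-0.65,  0.52, -0.2 ,  0.85,  0.  , -0.51]), array([-0.39,  0.26, -0.11,  1.2 ,  0.  , -0.25])]
```

```bash
python3 - <<'E'
from h import *
a=np.array([545,118.]);b=np.array([400,278.])  # scene diagonal bar line (approx)
nrm=np.array([-(b-a)[1],(b-a)[0]])/np.linalg.norm(b-a)
for t in((520,120),(480,188),(450,225),(420,268),(400,291)):
    zs=np.arange(0,1000,5);d=[(proj("scene",plane("top",*t,z))-a)@nrm for z in zs]
    i=np.argmin(np.abs(d));print(t,plane("top",*t,zs[i]).round(),round(d[i],1),proj("scene",plane("top",*t,zs[i])).round())
print(tri((340,345),(375,310)),tri((280,379),(330,317)))
for az,r,z in((68,300,230),(-15,300,230)):
    print(np.round(solve_ik([r*np.cos(np.radians(az)),r*np.sin(np.radians(az)),z],[np.pi,0,np.radians(az+97.6)]),2))
E
```

```text
(520, 120) [ 727. -467.  500.] -0.4 [514. 152.]
(480, 188) [ 624. -440.  375.] -0.7 [450. 224.]
(450, 225) [ 561. -415.  265.] 0.7 [407. 269.]
(420, 268) [ 467. -386.  120.] -0.3 [359. 324.]
(400, 291) [ 407. -361.    5.] -0.2 [330. 356.]
(array([ 391.71000514, -325.49691422,   32.46978422]), np.float64(119.98696928877781)) (array([ 341.40856014, -216.8004329 , -326.21183629]), np.float64(69.4215467147243))
[ 0.94 -0.16 -0.74  0.99  0.    1.19]
[-0.51 -0.16 -0.74  0.99  0.    1.19]
```

The diagonal bar descends past the carrier's −y/−x side: (561,−415,265) → (467,−386,120). Pressing at the rim's diagonal points leaves the gripper body enough room. Now moving to the stand.

```bash
python3 - <<'E'
from h import *
ps=lambda az,r,z:[r*np.cos(np.radians(az)),r*np.sin(np.radians(az)),z]
def rep(l):
    s=bot.get_state();print(l,round(s["t"],2),s["tcp_pos"].round(1),s["contact_force"].round(1),round(s["opening"],3),round(s["gripper_force"],1))
o=[np.pi,0,np.radians(82)]
bot.move_ptp(ps(72,310,230),[np.pi,0,np.radians(72+97)]);rep("fold")
bot.move_ptp(ps(-15,310,230),o);rep("swing")
bot.move_ptp([526.5,-140.5,180],o);rep("above")
cv2.imwrite("pics/s1.png",imaging.capture("scene"));
print(bot.movel([526.5,-140.5,64.5],max_speed=100,threshold=5));rep("down")
E
```

```text
fold 1.06 [ 96.6 296.2 230.6] [ 0.4  0.3 -1.1] 1.003 0.0
swing 2.68 [299.6 -79.7 229.9] [-0.4  0.  -0.1] 1.001 0.0
above 3.63 [ 525.6 -139.6  180.1] [ 0.   0.5 -0.4] 0.998 0.0
False
down 4.99 [ 527.  -140.7   65.1] [ 0.5 -0.7  0.4] 1.001 0.0
```

```bash
cat >> h.py <<'E'
def rep(l=""):
    s=bot.get_state();print(l,round(s["t"],2),s["tcp_pos"].round(1),s["contact_force"].round(1),round(s["opening"],3),round(s["gripper_force"],1),s["orientation"].round(3));return s
E
python3 - <<'E'
from h import *
bot.grip(0.0,90);rep("grip")
f=lambda n,x,y,w,h,k:cv2.resize(imaging.capture(n)[y:y+h,x:x+w],None,fx=k,fy=k,interpolation=cv2.INTER_CUBIC)
a=f("scene",245,190,90,100,5);
print(bot.movel([526.5,-140.5,135],max_speed=70));rep("lift")
b=f("scene",245,165,70,100,5)
o=np.zeros((500,800,3),np.uint8);o[:,:450]=a;o[:,450:]=b;cv2.imwrite("pics/g1.png",o)
E
```

```text
grip 5.6 [ 526.8 -140.6   64.9] [-0.2  0.6  3.2] 0.252 87.1 [3.141 0.    1.431]
False
lift 6.81 [ 526.1 -140.3  134.5] [-0.7  0.1 -1.8] 0.25 87.0 [-3.141 -0.     1.431]
```

View pics/g1.png

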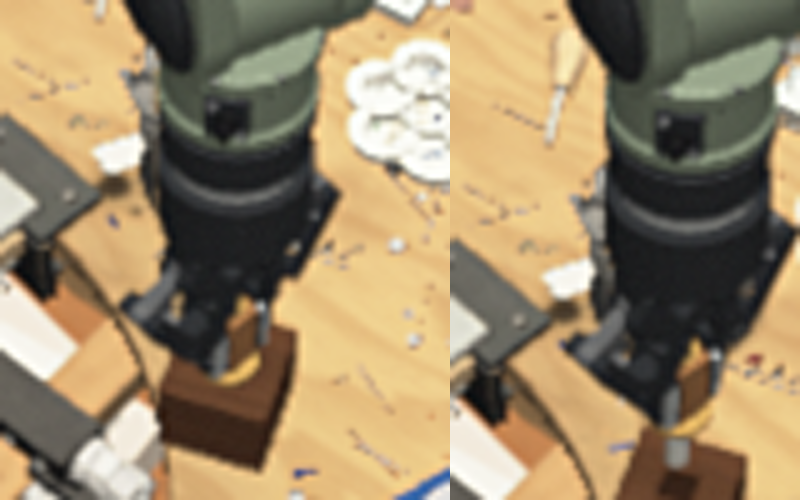

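The drift is held upright and clear of the stand. Next I'll probe the rim's height lightly at four points.

```bash
cat >> h.py <<'E'
CX,CY=525.1,-304.6
def pt(a,z,r=29.5): return [CX+r*np.cos(np.radians(a)),CY+r*np.sin(np.radians(a)),z]
A=[45,225,135,315]
E
python3 - <<'E'
from h import *
bot.movel([526.5,-140.5,150],max_speed=100)
bot.movel(pt(A[0],150),max_speed=200);rep()
z0=128
for a in A:
    bot.movel(pt(a,z0),max_speed=120); bot.dwell(.1)
    hit=bot.movel(pt(a,98),max_speed=15,threshold=2.5); s=rep(f"{a} {hit}")
    z=s["tcp_pos"][2]; 
    bot.movel(pt(a,z+5),max_speed=40); z0=z+5
    if not hit: break
E
```

```text
8.03 [ 545.4 -282.7  149.5] [ 0.3  0.2 -1.4] 0.247 86.9 [-3.140e+00 -1.000e-03  1.432e+00]
45 True 9.65 [ 546.  -283.4  110. ] [1.2 0.2 1. ] 0.245 87.1 [-3.142e+00 -1.000e-03  1.431e+00]
225 True 11.11 [ 504.5 -325.3  112.2] [ 0.9 -0.6  1.9] 0.243 87.2 [-3.139e+00 -1.000e-03  1.432e+00]
135 True 12.64 [ 503.9 -283.6  109.6] [ 0.2 -0.1  0.1] 0.252 87.1 [-3.137e+00 -3.000e-03  1.431e+00]
315 True 14.14 [ 546.  -325.5  110.8] [ 1.9 -0.7  1.3] 0.25 87.2 [-3.136e+00 -3.000e-03  1.431e+00]
```

```bash
cat >> h.py <<'E'
def press(a,z,ztop,thr=15,v=12):
    bot.movel(pt(a,ztop),max_speed=150)
    hit=bot.movel(pt(a,z),max_speed=v,threshold=thr)
    s=bot.get_state();print(a,z,hit,round(s["t"],2),s["tcp_pos"].round(1),s["contact_force"].round(1));return hit,s["tcp_pos"][2]
def up(a,z): bot.movel(pt(a,z),max_speed=80)
E
python3 - <<'E'
from h import *
for a,z in((225,110.3),(315,109.5),(135,108.5),(225,108.2),(45,107.6)):
    hit,zz=press(a,z,114)
    if z==110.3:
        f=lambda n,x,y,w,h,k:cv2.resize(imaging.capture(n)[y:y+h,x:x+w],None,fx=k,fy=k,interpolation=cv2.INTER_CUBIC)
        o=np.zeros((400,800,3),np.uint8);o[:,:400]=f("scene",305,240,80,80,5);o[:,400:]=f("top",345,210,80,80,5);cv2.imwrite("pics/p1.png",o)
    up(a,114)
    if hit: break
E
```

```text
225 110.3 False 15.32 [ 504.7 -325.6  110.3] [ 1.3 -0.9 -0.7]
315 109.5 False 16.62 [ 545.6 -325.7  109.7] [-1.1 -0.1  0.5]
135 108.5 False 18.02 [ 504.4 -284.   108.5] [ 0.7 -1.2 -0.9]
225 108.2 False 19.32 [ 504.2 -325.3  108.3] [-0.9  0.8  0.7]
45 107.6 False 20.8 [ 546.  -284.   107.8] [-1.3  0.2  1.3]
```

View pics/p1.png

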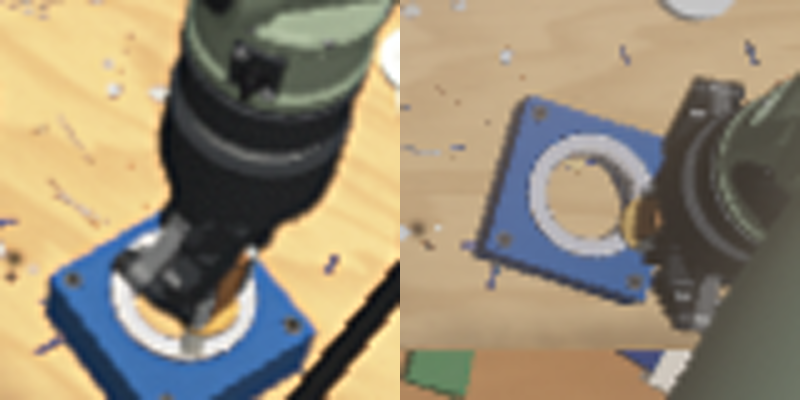

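The forces at the end of each press are about 0, so those "contacts" were likely noise triggers. I'll probe again in steps with averaged forces.

```bash
cat >> h.py <<'E'
def fz(n=6):
    v=[]
    for _ in range(n): bot.dwell(.02); v.append(bot.get_state()["contact_force"][2])
    return np.mean(v)
E
python3 - <<'E'
from h import *
bot.movel(pt(45,111),max_speed=100);b=fz(10);print("base",b)
for z in np.arange(109,101.9,-1):
    bot.movel(pt(45,z),max_speed=20,threshold=12);f=fz()-b;s=bot.get_state();print(round(s["t"],2),s["tcp_pos"][2].round(2),f.round(2))
    if f>2: break
E
```

```text
base -1.3618424902873771
21.82 108.97 -0.1
22.17 108.08 0.1
22.52 107.23 2.85
```

```bash
python3 - <<'E'
from h import *
bot.movel(pt(45,112),max_speed=80);b=-1.4
for a in(225,135,315):
    bot.movel(pt(a,112),max_speed=150)
    for z in np.arange(109.8,103,-.8):
        bot.movel(pt(a,z),max_speed=25,threshold=12);f=fz(5)-b;s=bot.get_state()
        if f>1.6: break
    print(a,round(s["t"],2),s["tcp_pos"][2].round(2),f.round(2))
    bot.movel(pt(a,111),max_speed=80)
E
```

```text
225 24.64 107.55 2.89
135 26.98 106.72 1.73
315 29.44 106.81 2.16
```

```bash
python3 - <<'E'
from h import *
zt=109.5
for z in(105.2,103.4):
    for a in A:
        bot.movel(pt(a,zt),max_speed=180)
        hit=bot.movel(pt(a,z),max_speed=14,threshold=13);f=fz(2)+1.4;s=bot.get_state()
        print(a,z,hit,round(s["t"],2),s["tcp_pos"][2].round(2),f.round(2))
        bot.movel(pt(a,z+3.8),max_speed=80);zt=z+3.8
        if hit: raise SystemExit
E
```

```text
45 105.2 False 30.57 105.32 1.13
225 105.2 False 31.75 105.25 2.32
135 105.2 False 32.84 105.03 0.43
315 105.2 False 34.02 105.23 -0.82
45 103.4 False 35.24 103.5 0.57
225 103.4 False 36.42 103.41 1.21
135 103.4 False 37.52 103.24 -0.4
315 103.4 False 38.7 103.4 -0.04
```

```bash
python3 - <<'E'
from h import *
from meas import ell
bot.movel([530,-215,125],max_speed=150)
bot.dwell(.1)
I={n:imaging.capture(n) for n in M}
for n in M: cv2.imwrite(f"pics/{n}2.png",I[n])
print("base",fz(4),bot.get_state()["t"])
eb={"scene":(318,275,48,44),"top":(366,233,32,34)}
J={n:cv2.imread(f"pics/{n}0.png") for n in M}
for n in M: print(n,ell(n,J[n],eb[n]),ell(n,I[n],eb[n]))
E=[ell(n,I[n],eb[n])[0] for n in("scene","top")];print(tri(*E))
for z in(49,59):print(z,proj("scene",[525,-304.6,z]),proj("top",[525,-304.6,z]))
o=np.zeros((520,800,3),np.uint8)
for j,X in enumerate((J,I)):
    o[:260,j*400:j*400+400]=cv2.resize(X["scene"][265:330,290:390],None,fx=4,fy=4,interpolation=cv2.INTER_CUBIC)
o[260:,:400]=cv2.resize(I["top"][215:280,340:440],None,fx=4,fy=4,interpolation=cv2.INTER_CUBIC)
o[260:,400:]=cv2.resize(I["scene"][225:290,280:380],None,fx=4,fy=4,interpolation=cv2.INTER_CUBIC)
cv2.imwrite("pics/c2.png",o)
E
```

```text
base -1.6678446565908225 40.1167
scene (array([341.20800781, 297.93594106]), array([26.25023905, 29.67869059]), 110.03922271728516) (array([341.03075409, 299.54853566]), array([26.28703562, 29.52633158]), 113.78165435791016)
top (array([382.78296153, 248.50125249]), array([24.70733388, 25.88594055]), 127.47669219970703) (array([383.17558289, 251.12228902]), array([32.85551961, 40.79500834]), 28.099510192871094)
(array([ 521.18417166, -306.4036169 ,   52.5241181 ]), np.float64(3.9607044700180283))
49 [340.38685837 298.92608479] [382.6273879  249.41510241]
59 [340.83662339 297.05068751] [383.49498572 249.03095695]
```

View pics/c2.png

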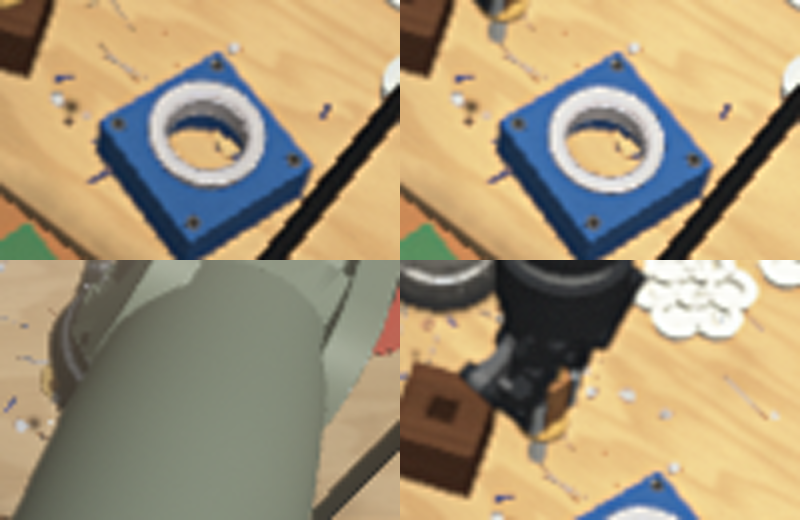

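Scene view: the ring went from row 297.9 to 299.5, a drop of about 8 mm, and it looks square and centred. So the presses were real and about 2–3 mm remain. Continuing to solid.

```bash
python3 - <<'E'
from h import *
zt=106.5
bot.movel(pt(45,109),max_speed=180)
for z,v in((101.9,14),(98.8,9)):
    for a in A:
        bot.movel(pt(a,zt),max_speed=180)
        hit=bot.movel(pt(a,z),max_speed=v,threshold=11);f=bot.get_state()["contact_force"][2]+1.5;s=bot.get_state()
        print(a,z,hit,round(s["t"],2),s["tcp_pos"][2].round(2),f.round(2),flush=True)
        bot.movel(pt(a,s["tcp_pos"][2]+2.5),max_speed=80);zt=s["tcp_pos"][2]+2.5
E
```

```text
45 101.9 False 41.39 102.33 3.34
225 101.9 False 42.48 102.27 4.63
135 101.9 False 43.47 102.26 3.66
315 101.9 False 44.54 102.27 4.97
45 98.8 True 45.62 102.26 6.26
225 98.8 True 46.79 102.21 6.41
135 98.8 True 47.87 102.24 6.98
315 98.8 True 49.05 102.2 6.07
```

All four points now feel solid at the same height (102.2 ± 0.05 mm), so the cup is home. Returning the drift.

```bash
python3 - <<'E'
from h import *
bot.movel(pt(315,135),max_speed=120)
bot.movel([526.8,-140.6,138],max_speed=180)
bot.movel([526.8,-140.6,120],max_speed=60)
print(bot.movel([526.8,-140.6,65.0],max_speed=45,threshold=8));s=rep("down")
cv2.imwrite("pics/d.png",cv2.resize(imaging.capture("scene")[210:300,240:340],None,fx=5,fy=5,interpolation=cv2.INTER_CUBIC))
if s["tcp_pos"][2]<67:
    bot.grip(0.9);rep("open")
    bot.movel([526.8,-140.6,150],max_speed=110);rep("up")
    cv2.imwrite("pics/d.png",cv2.resize(imaging.capture("scene")[235:335,270:370],None,fx=5,fy=5,interpolation=cv2.INTER_CUBIC))
E
```

```text
False
down 52.71 [ 527.2 -140.8   65.2] [ 0.3 -0.2 -1.6] 0.244 87.4 [-3.13  -0.006  1.432]
open 53.33 [ 526.8 -140.6   65. ] [-0.6  0.9  0.3] 0.897 0.0 [-3.13  -0.006  1.432]
up 54.26 [ 526.3 -140.4  149.4] [ 0.1 -0.1  0.3] 0.903 0.0 [-3.129 -0.006  1.432]
```

View pics/d.png

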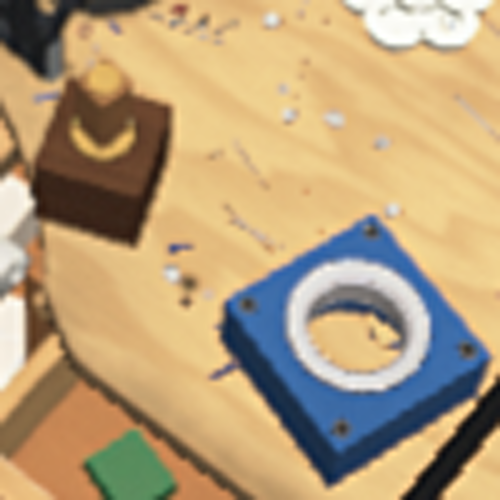

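The drift stands upright in its stand with its collar on the top face, at crop (105,105). The cup's ring sits flush and square on the carrier at (360,325), and the gripper is clear.

```bash
python3 -c "
from h import *
bot.dwell(.3);print(bot.sign_off())"
```

```text
the job is handed in; nothing more can be done
None
```

The job is handed in at about 55 s of the 72 s: all four rim points felt solid at the same height (within 0.1 mm), the drift is back upright in its stand, and the gripper is clear of everything; the verdict was not shown to me.

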